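# Pop the bit case open and snap it shut

### The job

Press down the yellow thumb latch of the green bit case so that its sprung lid pops wide open, leave it open for a second so that the drill bits can be seen, then push the lid down until it snaps shut and stays shut by itself. Leave the blue bit case shut, and leave the brass plumb bob standing where it is.

Things in the scene. Friction and masses are not known exactly. Their poses are not given: they have to be found in the camera images.
- green_button (a point): Centre of the top of the green case's yellow thumb pad, 36 mm above the table; pad 32 (x) by 34 (y) mm. Site x is level, from pad towards lid and hinge; z up. Pushed down 3 to 5 mm (about 2 N) it lets the lid go; it stops at 10 mm (3 N) and springs back. The latch's hook stands behind it, 29 to 45 mm in +x, 59 mm high, and tips up to 10 mm towards the pad.
- green_lid (a joint): Sprung lid of the green case (fixed box, 90 mm in x, 130 wide), rad: 0 shut, 0.75 wide open. Shut it spans 45 to 135 mm in +x from the pad's centre, top 50 mm high, hinge at 135 mm, 40 mm high. Open, its free edge is 69 mm in +x, 107 mm high. To shut, push straight down 85 mm in +x from the pad; the last 10 mm need 8 N; latched it stays below 0.03, else it reopens.
- blue_lid (a joint): Lid of the blue case, rad: 0 shut. The blue case is the same in shape and also has a yellow thumb latch; the two cases may stand in each other's place, 0.3 m or more apart.
- bob_mid (a point): Half-way up the cast brass plumb bob, 86 mm tall and 36 mm across, standing loose on its cap with the point up, between the two cases; z along its axis.
Not all that is in view belongs to the job. Of the things that look like the part that bears green_button, the smallest one is meant.

How it is judged (in metres and radians):
On the way:
1. the green case's lid stands wide open (beyond 0.6 rad) for half a second (value of joint green_lid above 0.6 rad), for 0.5 s.
At the end, for the whole second after the job is handed in: The green lid is latched shut (below 0.05 rad, staying so by itself), the blue lid is shut (below 0.05 rad), and the plumb bob stands upright (within 0.2 rad) within 20 mm of where it started (value of joint each of green_lid, blue_lid below 0.05 rad and distance of bob_mid from where it was at the start of the episode below 0.02 m and angle between bob_mid's own z axis and vertical below 0.2 rad); the robot touches nothing.
It fails at once if the blue case is opened (its lid beyond 0.15 rad) (value of joint blue_lid above 0.15 rad).
It fails at once if the plumb bob is knocked over or pushed away (tilted over 0.5 rad or moved over 30 mm) (angle between bob_mid's own z axis and vertical above 0.5 rad or distance of bob_mid from where it was at the start of the episode above 0.03 m).
It also fails if it takes over 35 s, if anything falls off the work surface, if the arm or the gripper's body presses on something with over 40 N, if the wrist force passes 120 N, or if a joint passes its speed limit or range.

### The arm

A 6-joint arm with a two-finger parallel gripper is mounted at the origin on the work surface. World frame = base frame: x ahead of the robot, y to its left, z up, the work surface at z = 0. Lengths are in mm, angles in rad, forces in N, time in s.
With the tool pointing down it reaches from about 275 to 750 mm from the base axis. Payload 10.2 kg.
Tool frame: the origin (TCP) lies midway between the tips of the shut fingers; the grasp point (between the pads) lies 19 mm behind it; z points along the fingers, y is the line along which they close (so a half turn about z gives the same grasp; the last joint's range is limited). The gripper opens to 85 mm and grips with 20 to 120 N. Pads are 22 mm wide; open, the fingers measure 114 mm over their backs; the gripper's body (76 mm by 85 mm) begins 54 mm behind the grasp point. The pads swing forward as they close: fully open they stand 13 mm farther back than shut.
Start: joints at [-0.223, 0.313, 1.498, -0, 1.331, -0.223], TCP at [525.006, -0.013, 231.294] pointing down, gripper open.
Joint ranges: [-2.94, 2.94], [-0.97, 2.17], [0.19, 2.56], [-1.23, 4.37], [0.02, 3.11], [-2.88, 2.88]. Speed limits (rad/s): [2.39, 2.39, 3.01, 3.14, 3.14, 3.14].

### API

Orientations are given as a unit quaternion [w, x, y, z].
In Python, from rig import ctrl gives the robot as it stands.
- The arm moves only by the tool send_rows, never from a script. Its argument "targets" is a list of rows, each an object with "offset": the shift along the world's x, y, z in cm, a list of three; "spin": the turn about the world's z in rad. A call has 1 to 8 rows; each row is the pose to reach, as a shift and turn from the pose commanded when the call began; what a row does not reach only later rows make up. A row lasts 1/12 s, in which the tool goes at most 41.7 mm and 7.16 degrees, less where a joint would pass 70% of its speed; a pose out of reach is approached as far as the arm can. A call with a gripper value outside its range is refused whole. "grip" is the opening, from 0 (shut) to 1 (fully open), set as the call begins (left out, the last holds). The fingers move at their own pace and stop on an object; "squeeze" is the grip in N (left out, the last holds). Time passes only in rows, so rows that repeat a pose let the fingers close. It gives the time, the measured TCP pose, the force, the opening and the grip force at its end, in the units of the state.
- ctrl.sense(): the state, without advancing time (a new reading comes with each control period).
- ctrl.capture(name): name is "scene" or "side" or "wrist"; returns (picture, depth): 384x512x3 uint8, red, green, blue; 384x512 float32, mm along the optical axis (not along the pixel's ray), 0 where there is no reading.
- ctrl.calibration(name): a dict with "fx", "fy", "cx", "cy" (pixels), "view" (4x4, takes a point from world to camera coordinates); the wrist camera has in their place "mount" (4x4, takes a point from camera to tool coordinates, whose origin is the TCP and whose axes are the flange's). Camera axes: x right, y down, z forward; pixel columns grow to the right and rows downward; lengths in mm; the calibration is good to about 2 mm. A picture is of the moment at which its call begins: read the wrist's pose just before it. calibration takes no time and is no camera call.
- ctrl.finish_job(): hands the job in; it is judged then, once.
Trained networks look in the newest picture that a camera, given by its name, has taken for a name from the list of things; names that differ only in an ending like _2 or _b are one class to them, and where a whole thing is asked for, a point or a joint stands for the part that bears it (a point fixed in the world has none). Each returns a list of dicts, best first, with "conf" (0 to 1); they miss things now and then, are a little off and sometimes report something else, mostly with a low value. They report only what shows in the picture. A call takes as long as a camera call. They do not tell look-alikes from the thing itself.
- ctrl.search_frame(camera, query): "box" ([left, top, right, bottom] in pixels, round what is visible of it).
- ctrl.place_of(camera, query): "uv" ([column, row] in pixels: a listed point, or the origin of a listed thing).
The state is a dict: "time_s": time; "joints": joint angles; "dq": joint speeds; "tau": joint torques, N m; "eef_pos": TCP position; "ee_rot": TCP orientation; "force": force on the tool from outside, world axes, zero at the start; "wrist_torque": the same for the moment, N m; "grip_width": opening from 0.0 (shut) to 1.0 (fully open); "grip_force": force on a finger pad.
Only numpy, scipy, OpenCV 4.12 (cv2) and the standard library are available. Lean on these libraries where they do the work, as an engineer would, in place of code of your own. Each camera call takes 0.05 s, during which the arm holds its last target. There are 200 camera calls.

## Working session

There is one attempt and no reset: what is moved stays moved. The work goes in short steps, Python scripts to look and compute and a tool call to move; the robot and the scene stay as the last step left them, time stands still between calls to the robot, and variables do not carry over. Pictures are saved under pics/ and viewed, at most 10 in all, crops included, and the job is handed in when it is done.

Besides the shell and the picture viewer there is one more tool, called in YAML: its name, and indented under it one key for each argument. send_rows: Moves the arm, as the interface text tells. Its arguments: {"type":"object","properties":{"targets":{"type":"array"},"grip":{"type":"number"},"squeeze":{"type":"number"}},"required":["targets"]}

```bash
mkdir -p pics
cat > h.py <<'E'
import numpy as np, cv2
from rig import ctrl
def shot(cam,name=None):
    p,d=ctrl.capture(cam)
    if name: cv2.imwrite(f'pics/{name}.png',p[:,:,::-1])
    return p,d
def world(cam,uv,d=None,z=None):
    c=ctrl.calibration(cam); T=np.linalg.inv(np.array(c['view']))
    r=np.array([(uv[0]-c['cx'])/c['fx'],(uv[1]-c['cy'])/c['fy'],1])
    if d is not None: return (T@np.r_[r*d,1])[:3]
    o=T[:3,3]; w=T[:3,:3]@r
    return o+w*(z-o[2])/w[2]
E
python3 - <<'E'
from h import *
a={}
for cam in('scene','side'):
    p,d=shot(cam); a[cam]=p
    for q in('green_button','green_lid','blue_lid','bob_mid'):
        for r in ctrl.place_of(cam,q):
            u,v=map(int,r['uv']); dd=d[min(v,383),min(u,511)]
            print(cam,q,r['uv'],round(r['conf'],2),world(cam,r['uv'],d=dd).round(0))
    for q in('green_button',):
        print([(np.round(r['box']),round(r['conf'],2)) for r in ctrl.search_frame(cam,q)])
cv2.imwrite('pics/a.png',a['scene'][:,:,::-1]);cv2.imwrite('pics/b.png',a['side'][:,:,::-1])
E
```

```text
scene green_button [214.0, 230.3] 0.86 [ 526. -217.   37.]
scene green_button [86.5, 256.8] 0.66 [ 369. -400.   48.]
scene green_button [181.1, 126.8] 0.57 [294. -40.  48.]Traceback (most recent call last):
  File "<stdin>", line 6, in <module>
ValueError: it knows: bob_mid, green_button
```

Run:
```python
from h import *
a={}
for cam in('scene','side'):
    p,d=shot(cam); a[cam]=p
    for q in('green_button','bob_mid'):
        for r in ctrl.place_of(cam,q):
            u,v=map(int,r['uv']); dd=d[min(v,383),min(u,511)]
            print(cam,q,r['uv'],round(r['conf'],2),world(cam,r['uv'],d=dd).round(0))
    for q in('green_button','green_lid','blue_lid'):
      try: print(q,[(np.round(r['box']),round(r['conf'],2)) for r in ctrl.search_frame(cam,q)])
      except ValueError as e: print(e)
cv2.imwrite('pics/a.png',a['scene'][:,:,::-1]);cv2.imwrite('pics/b.png',a['side'][:,:,::-1])
```

```text
scene green_button [213.6, 230.4] 0.83 [ 523. -215.   32.]
scene green_button [86.1, 255.0] 0.77 [ 368. -399.   52.]
scene green_button [181.1, 125.8] 0.6 [295. -40.  52.]
scene bob_mid [339.4, 190.5] 0.68 [691.  -5.  58.]
green_button [(array([ 70., 244., 116., 289.]), 0.72), (array([204., 221., 237., 250.]), 0.7), (array([171., 120., 211., 147.]), 0.57)]
green_lid [(array([175., 115., 272., 193.]), 0.95), (array([ 55., 248., 193., 375.]), 0.6)]
blue_lid [(array([310.,  94., 351., 139.]), 0.94)]
side green_button [364.9, 229.2] 0.9 [306. -45.  52.]
side green_button [282.1, 176.6] 0.7 [ 520. -220.   36.]
side green_button [336.7, 137.6] 0.54 [ 387. -420.   50.]
side bob_mid [198.3, 224.3] 0.88 [679.  17.  52.]
green_button [(array([341., 212., 377., 242.]), 0.76), (array([316., 124., 351., 150.]), 0.75), (array([264., 165., 284., 187.]), 0.67)]
green_lid [(array([275., 186., 345., 250.]), 0.72), (array([271., 112., 325., 151.]), 0.69), (array([225., 158., 265., 186.]), 0.63)]
blue_lid [(array([202., 274., 254., 338.]), 0.93)]
```

View pics/a.png

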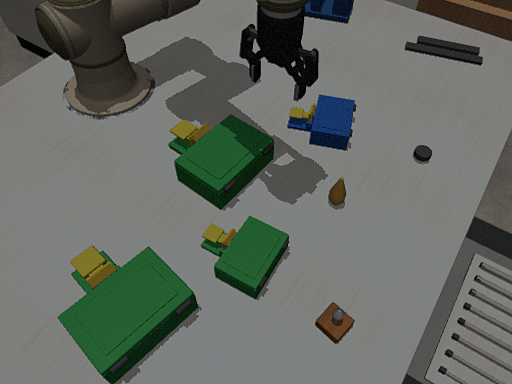

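View pics/b.png

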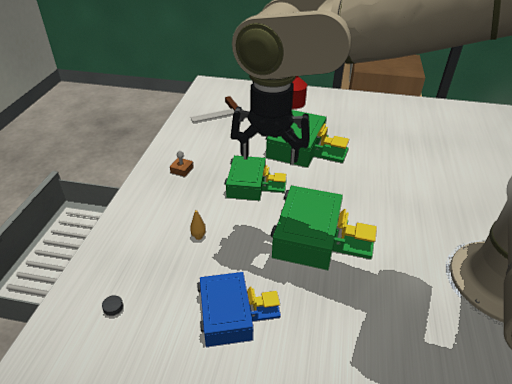

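The scene shows one blue case at (325,120) and three green cases with yellow pads. The pad candidates in the scene picture are (181,126) for a large case, (86,256) for the largest and (213,230) for the smallest. I choose (213,230), at about (522,-217,36), because its height matches the text. The bob is at (339,190). Next I fit the case's axis and take a close crop.

```bash
cat > fit.py <<'E'
from h import *
def cloud(cam,p,d,T=None):
    c=ctrl.calibration(cam); T=np.linalg.inv(np.array(c['view'])) if T is None else T
    v,u=np.mgrid[:384,:512]; X=np.stack([(u-c['cx'])/c['fx']*d,(v-c['cy'])/c['fy']*d,d,np.ones_like(d)],-1)
    W=(X@T.T)[...,:3]; h=cv2.cvtColor(p,cv2.COLOR_RGB2HSV)
    return W,h,d>0
def fit(W,h,ok,c=(570,-217)):
    near=ok&(np.hypot(W[...,0]-c[0],W[...,1]-c[1])<125)&(h[...,1]>120)
    g=near&(h[...,0]>45)&(h[...,0]<85)&(abs(W[...,2]-50)<6)
    y=near&(h[...,0]>18)&(h[...,0]<35)&(abs(W[...,2]-36)<5)
    for n,m in(('lid',g),('pad',y)):
        P=W[m]
        if len(P)<20: print(n,len(P)); continue
        r=cv2.minAreaRect(P[:,:2].astype(np.float32))
        print(n,len(P),'rect',np.round(r[0]),np.round(r[1]),round(r[2],1),'mean',P.mean(0).round(1),'z',np.median(P[:,2]).round(1))
E
python3 - <<'E'
from fit import *
for cam in('scene','side'):
    p,d=shot(cam); print(cam); fit(*cloud(cam,p,d))
    if cam=='scene': cv2.imwrite('pics/c.png',cv2.resize(p[190:310,180:310,::-1],None,fx=4,fy=4))
s=ctrl.sense();print(s['eef_pos'],s['ee_rot'])
E
```

```text
scene
lid 2943 rect [ 565. -212.] [140. 208.] 85.5 mean [ 615.6 -218.4   48.9] z 48.9
pad 274 rect [ 536. -221.] [50. 34.] 3.3 mean [ 530.1 -222.2   35.2] z 35.3
side
lid 1015 rect [ 608. -244.] [212. 117.] 77.9 mean [ 613.1 -208.4   48.8] z 48.8
pad 123 rect [ 537. -217.] [51. 35.] 8.6 mean [ 531.5 -216.3   34.6] z 34.7
[5.24990149e+02 6.08308201e-04 2.31300585e+02] [-1.83846546e-05  7.07107718e-01  7.07105845e-01  1.86881772e-06]
```

View pics/c.png

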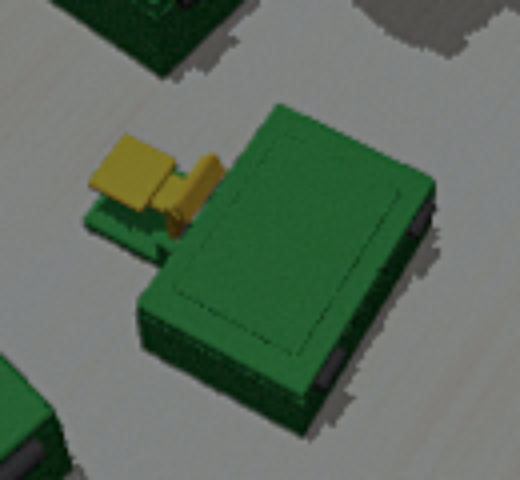

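The crop shows the smallest green case, with its yellow pad at crop (133,170) and the hook between pad and lid at (195,190). I move above it with the fingers shut and turn so that they close across the case.

send_rows:
  targets:
    - {"offset": [-0.4,-3,0.5],"spin": 0.12}
    - {"offset": [-0.8,-6,1],"spin": 0.24}
    - {"offset": [-1.2,-9,1.5],"spin": 0.36}
    - {"offset": [-1.6,-12,2],"spin": 0.48}
    - {"offset": [-2,-15,2.5],"spin": 0.6}
    - {"offset": [-2,-18,3],"spin": 0.72}
    - {"offset": [-2,-21,3],"spin": 0.84}
    - {"offset": [-2,-21.7,3],"spin": 0.96}
  grip: 0

```text
time_s: 1.47
eef_pos: [504.6, -220.9, 261.2]
ee_rot: [0.0, 0.299, 0.954, -0.001]
force: [-0.5, -0.6, -0.7]
grip_width: -0.0
grip_force: 0.0
```

send_rows:
  targets:
    - {"offset": [0,0,0],"spin": 0.12}
    - {"offset": [0,0,0],"spin": 0.24}
    - {"offset": [0,0,0],"spin": 0.36}
    - {"offset": [0,0,0],"spin": 0.48}
    - {"offset": [0,0,0],"spin": 0.61}
    - {"offset": [0,0,0],"spin": 0.61}
    - {"offset": [0,0,0],"spin": 0.61}

```text
time_s: 2.05
eef_pos: [505.0, -217.0, 261.3]
ee_rot: [-0.0, 0.002, 1.0, 0.0]
force: [0.4, -0.0, 0.4]
grip_width: -0.002
grip_force: 0.0
```

Run:
```python
from fit import *
from scipy.spatial.transform import Rotation as R
s=ctrl.sense();print(s['time_s'],s['eef_pos'],s['ee_rot'],s['joints'],s['grip_width'])
q=s['ee_rot'];T=np.eye(4);T[:3,:3]=R.from_quat([*q[1:],q[0]]).as_matrix();T[:3,3]=s['eef_pos']
c=ctrl.calibration('wrist');print(np.round(c['mount'],2))
T=T@np.array(c['mount'])
p,d=shot('wrist','w1'); W,h,ok=cloud('wrist',p,d,T); np.savez('w1.npz',W=W,h=h,ok=ok)
fit(W,h,ok)
for r in ctrl.place_of('wrist','green_button'):
    u,v=map(int,r['uv']); print(r, W[v,u].round(1))
```

```text
2.05 [ 504.99917089 -216.99379042  261.25813694] [-2.87585724e-05  2.05463901e-03  9.99997889e-01  1.74862923e-05] [-6.19037659e-01  3.48394948e-01  1.37061939e+00 -4.80613899e-06
  1.42264546e+00 -2.18572400e+00] -0.001745767466970811
[[  -0.     -0.95   -0.32   83.82]
 [   1.     -0.     -0.      0.25]
 [   0.     -0.32    0.95 -142.52]
 [   0.      0.      0.      1.  ]]
lid 3163 rect [ 585. -217.] [174. 212.] 20.8 mean [ 600.7 -212.9   48.9] z 49.0
pad 673 rect [ 540. -220.] [63. 34.] 1.9 mean [ 531.6 -219.5   35. ] z 35.4
{'uv': [102.5, 63.7], 'conf': 0.56} [ 377.1 -404.    52. ]
```

View pics/w1.png

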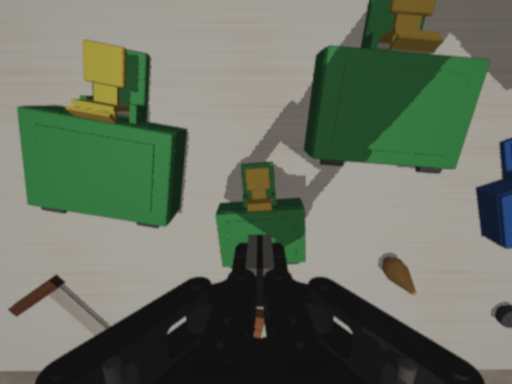

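The wrist view has the pad at (258,180), with the lid behind it at (262,230) and slightly rotated. The fingers lie over the lid. I refine the axis using connected regions.

Run:
```python
from fit import *
def comp(m,s):
    n,l=cv2.connectedComponents(m.astype(np.uint8)); return l==l[s[1],s[0]] if m[s[1],s[0]] else m&False
def rep(n,W,h,ok,sl,sp):
    g=comp(ok&(h[...,1]>100)&(h[...,0]>45)&(h[...,0]<85)&(abs(W[...,2]-49.5)<3.5),sl)
    y=comp(ok&(h[...,1]>100)&(h[...,0]>15)&(h[...,0]<40)&(abs(W[...,2]-36)<5),sp)
    for k,m in(('lid',g),('pad',y)):
        P=W[m]
        if len(P)<20: print(n,k,len(P));continue
        r=cv2.minAreaRect(P[:,:2].astype(np.float32)); b=cv2.boxPoints(r)
        print(n,k,len(P),np.round(r[0],1),np.round(r[1],1),round(r[2],1),'z',np.median(P[:,2]).round(1),'x',np.percentile(P[:,0],[1,99]).round(),'y',np.percentile(P[:,1],[1,99]).round())
        if k=='lid':   # front edge line: for each y bin, min x
            ys=np.arange(-275,-155,8); e=[(yy,np.percentile(P[abs(P[:,1]-yy)<4][:,0],2)) for yy in ys if (abs(P[:,1]-yy)<4).sum()>8]
            e=np.array(e); print(' front',np.round(e).astype(int).tolist())
z=np.load('w1.npz'); rep('w',z['W'],z['h'],z['ok'],(230,230),(258,180))
for cam,sl,sp in(('scene',(252,252),(213,233)),('side',(245,175),(275,176))):
    p,d=shot(cam); rep(cam,*cloud(cam,p,d),sl,sp)
```

```text
w lid 3156 [ 614.9 -214. ] [ 90.2 126.4] 4.0 z 49.0 x [568. 656.] y [-277. -151.]
 front [[-275, 575], [-267, 575], [-259, 574], [-251, 573], [-243, 573], [-235, 573], [-227, 573], [-219, 572], [-211, 572], [-203, 572], [-195, 570], [-187, 568], [-179, 569], [-171, 568], [-163, 568]]
w pad 677 [ 533.2 -219.3] [47.9 33.9] 3.8 z 35.3 x [509. 557.] y [-236. -203.]
scene lid 2768 [ 615.7 -215.6] [ 89.8 129.9] 3.7 z 49.0 x [572. 661.] y [-280. -153.]
 front [[-275, 576], [-267, 577], [-259, 576], [-251, 576], [-243, 576], [-235, 575], [-227, 575], [-219, 574], [-211, 573], [-203, 573], [-195, 572], [-187, 573], [-179, 572], [-171, 572], [-163, 570]]
scene pad 273 [ 530.1 -221.4] [38.7 34.1] 4.2 z 35.1 x [511. 549.] y [-238. -205.]
side lid 933 [ 615.6 -211. ] [ 89.2 132. ] 3.6 z 48.9 x [571. 660.] y [-275. -148.]
 front [[-275, 578], [-267, 581], [-259, 579], [-251, 578], [-243, 576], [-235, 575], [-227, 576], [-219, 577], [-211, 574], [-203, 577], [-195, 571], [-187, 571], [-179, 575], [-171, 570], [-163, 571]]
side pad 129 [ 536.3 -217.7] [50.2 35.7] 5.1 z 34.7 x [511. 557.] y [-236. -200.]
```

The lid centre is about (615.5,-214), the axis is turned +0.066 rad, and the pad centre is (526,-220,35.5). I descend above the pad.

send_rows:
  targets:
    - {"offset": [0.8,-0.1,-3],"spin": 0.03}
    - {"offset": [1.6,-0.3,-6],"spin": 0.066}
    - {"offset": [1.6,-0.3,-9.5],"spin": 0.066}
    - {"offset": [1.6,-0.3,-13],"spin": 0.066}
    - {"offset": [1.6,-0.3,-16.5],"spin": 0.066}
    - {"offset": [1.6,-0.3,-19],"spin": 0.066}
    - {"offset": [1.6,-0.3,-21],"spin": 0.066}
    - {"offset": [1.6,-0.3,-21],"spin": 0.066}

```text
time_s: 2.92
eef_pos: [519.2, -218.8, 47.5]
ee_rot: [-0.003, -0.032, 0.999, 0.002]
force: [-0.7, 0.6, -0.4]
grip_width: 0.005
grip_force: 0.0
```

send_rows:
  targets:
    - {"offset": [0,0,-0.5]}
    - {"offset": [0,0,-1.0]}
    - {"offset": [0,0,-1.3]}
    - {"offset": [0,0,-1.6]}
    - {"offset": [0,0,-1.9]}
    - {"offset": [0,0,-2.2]}
    - {"offset": [0,0,-2.3]}
    - {"offset": [0,0,-2.3]}

```text
invalid input
```

Run:
```python
from h import *
p,d=shot('scene'); a=p; p,d=shot('side')
cv2.imwrite('pics/d.png',np.hstack([a[150:330,150:350,::-1],p[100:280,180:400,::-1]]))
print(ctrl.sense()['time_s'])
```

```text
3.0167
```

View pics/d.png

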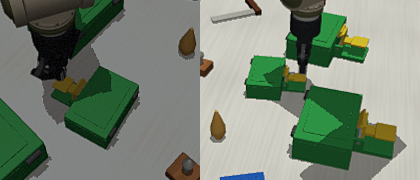

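The fingers sit just above the small case's pad and the lid is still shut. The press call was refused because it left out "spin", so I resend it.

send_rows:
  targets:
    - {"offset": [0,0,-0.5],"spin": 0}
    - {"offset": [0,0,-1.0],"spin": 0}
    - {"offset": [0,0,-1.3],"spin": 0}
    - {"offset": [0,0,-1.6],"spin": 0}
    - {"offset": [0,0,-1.9],"spin": 0}
    - {"offset": [0,0,-2.2],"spin": 0}
    - {"offset": [0,0,-2.3],"spin": 0}
    - {"offset": [0,0,-2.3],"spin": 0}

```text
time_s: 3.68
eef_pos: [520.6, -220.1, 28.1]
ee_rot: [-0.001, -0.033, 0.999, 0.0]
force: [-4.7, -0.6, 3.9]
grip_width: -0.002
grip_force: 2.0
```

Run:
```python
from h import *
p,d=shot('scene'); a=p; p,d=shot('side')
cv2.imwrite('pics/e.png',np.hstack([a[150:330,150:350,::-1],p[100:280,180:400,::-1]]))
s=ctrl.sense();print(s['time_s'],s['eef_pos'],s['force'])
```

```text
3.7833 [ 520.82719615 -220.0735998    28.37747772] [-5.34835263 -1.61448232  4.10499081]
```

View pics/e.png

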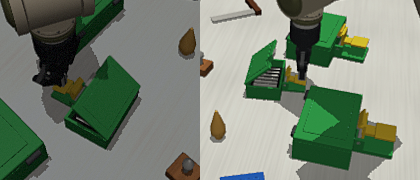

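The lid has popped and the bits show (side crop around (265,70)). I withdraw upwards and wait over a second.

send_rows:
  targets:
    - {"offset": [-0.3,0,2],"spin": 0}
    - {"offset": [-0.5,0,5],"spin": 0}
    - {"offset": [-0.5,0,8],"spin": 0}
    - {"offset": [-0.5,0,11],"spin": 0}
    - {"offset": [-0.5,0,14],"spin": 0}
    - {"offset": [-0.5,0,15],"spin": 0}
    - {"offset": [-0.5,0,15],"spin": 0}
    - {"offset": [-0.5,0,15],"spin": 0}

```text
time_s: 4.45
eef_pos: [516.1, -219.8, 177.7]
ee_rot: [0.0, -0.033, 0.999, 0.0]
force: [0.5, -0.8, -0.3]
grip_width: 0.001
grip_force: 0.0
```

send_rows:
  targets:
    - {"offset": [0,0,0],"spin": 0}
    - {"offset": [0,0,0],"spin": 0}
    - {"offset": [0,0,0],"spin": 0}
    - {"offset": [0,0,0],"spin": 0}
    - {"offset": [0,0,0],"spin": 0}
    - {"offset": [0,0,0],"spin": 0}
    - {"offset": [0,0,0],"spin": 0}
    - {"offset": [0,0,0],"spin": 0}

```text
time_s: 5.12
eef_pos: [516.0, -220.0, 178.3]
ee_rot: [-0.0, -0.033, 0.999, 0.0]
force: [-0.9, -0.7, -0.3]
grip_width: -0.0
grip_force: 0.0
```

Run:
```python
from fit import *
for cam in('scene','side'):
    p,d=shot(cam); W,h,ok=cloud(cam,p,d)
    g=ok&(h[...,1]>100)&(h[...,0]>45)&(h[...,0]<85)&(abs(W[...,1]+214)<50)&(abs(W[...,0]-610)<70)&(W[...,2]>42)
    P=W[g]; A=np.c_[P[:,0],np.ones(len(P))]; m=abs(P[:,2]-np.median(P[:,2]))<40
    k=np.polyfit(P[m,0],P[m,2],1); print(cam,len(P),'slope',k,'angle',np.arctan(-k[0]),'zmax',np.percentile(P[:,2],99.5),'z at 611',np.polyval(k,611))
s=ctrl.sense();print(s['time_s'],s['eef_pos'],s['force'])
```

```text
scene 2264 slope [ -0.88778136 639.82777527] angle 0.7260233130559803 zmax 348.0891724625132 z at 611 97.39336290757228
side 458 slope [ -0.87831313 634.22306731] angle 0.7207033856059981 zmax 106.85662233089846 z at 611 97.57374369431034
5.2167 [ 515.99639826 -220.00004469  178.31259421] [ 0.40312191 -0.35394498  0.26657419]
```

The lid stands at about 0.72 rad. I move over the lid's push point at (611,-214) and start pressing.

send_rows:
  targets:
    - {"offset": [3,0.2,0],"spin": 0}
    - {"offset": [6,0.4,0],"spin": 0}
    - {"offset": [9.5,0.6,0],"spin": 0}
    - {"offset": [9.5,0.6,-2],"spin": 0}
    - {"offset": [9.5,0.6,-4],"spin": 0}
    - {"offset": [9.5,0.6,-6],"spin": 0}
    - {"offset": [9.5,0.6,-7],"spin": 0}
    - {"offset": [9.5,0.6,-7],"spin": 0}

```text
time_s: 5.88
eef_pos: [610.2, -213.5, 106.0]
ee_rot: [-0.002, -0.033, 0.999, 0.001]
force: [0.5, 0.7, 0.4]
grip_width: -0.002
grip_force: 0.3
```

send_rows:
  targets:
    - {"offset": [0,0,-0.8],"spin": 0}
    - {"offset": [0,0,-1.6],"spin": 0}
    - {"offset": [0,0,-2.4],"spin": 0}
    - {"offset": [0,0,-3.2],"spin": 0}
    - {"offset": [0,0,-4],"spin": 0}
    - {"offset": [0,0,-4.7],"spin": 0}
    - {"offset": [0,0,-5.2],"spin": 0}
    - {"offset": [0,0,-5.3],"spin": 0}

```text
time_s: 6.55
eef_pos: [610.3, -214.0, 55.2]
ee_rot: [-0.001, -0.033, 0.999, 0.0]
force: [-7.8, 1.0, 10.3]
grip_width: 0.003
grip_force: 5.0
```

send_rows:
  targets:
    - {"offset": [0,0,-0.2],"spin": 0}
    - {"offset": [0,0,-0.4],"spin": 0}
    - {"offset": [0,0,-0.6],"spin": 0}
    - {"offset": [0,0,-0.7],"spin": 0}
    - {"offset": [0,0,-0.7],"spin": 0}

```text
time_s: 6.97
eef_pos: [611.3, -214.4, 49.7]
ee_rot: [0.0, -0.033, 0.999, -0.001]
force: [-5.1, 0.7, 12.8]
grip_width: -0.001
grip_force: 6.4
```

send_rows:
  targets:
    - {"offset": [0,0,-0.15],"spin": 0}
    - {"offset": [0,0,-0.3],"spin": 0}
    - {"offset": [0,0,-0.3],"spin": 0}

```text
time_s: 7.22
eef_pos: [611.3, -214.5, 49.1]
ee_rot: [0.001, -0.033, 0.999, -0.001]
force: [-13.6, 3.9, 30.2]
grip_width: -0.001
grip_force: 15.0
```

The force climbed to 30 N with no further travel, so the lid is on its stop. I lift off and check.

send_rows:
  targets:
    - {"offset": [0,0,1],"spin": 0}
    - {"offset": [0,0,3],"spin": 0}
    - {"offset": [0,0,6],"spin": 0}
    - {"offset": [0,0,10],"spin": 0}
    - {"offset": [-3,0,13],"spin": 0}
    - {"offset": [-6,0,15],"spin": 0}
    - {"offset": [-9,0,15],"spin": 0}
    - {"offset": [-9,0,15],"spin": 0}

```text
time_s: 7.88
eef_pos: [517.5, -213.6, 195.8]
ee_rot: [-0.001, -0.032, 0.999, 0.0]
force: [-0.0, -0.4, -0.5]
grip_width: -0.001
grip_force: 0.0
```

Run:
```python
from fit import *
I=[]
for cam in('scene','side'):
    p,d=shot(cam); W,h,ok=cloud(cam,p,d); I.append(p[...,::-1])
    g=ok&(h[...,1]>100)&(h[...,0]>45)&(h[...,0]<85)&(abs(W[...,1]+214)<50)&(abs(W[...,0]-615)<35)&(W[...,2]>42)&(W[...,2]<120)
    P=W[g]; k=np.polyfit(P[:,0],P[:,2],1); print(cam,len(P),'angle',np.arctan(-k[0]),'z',np.percentile(P[:,2],[5,50,95]).round(1))
    print([(r['uv'],r['conf']) for r in ctrl.place_of(cam,'bob_mid')])
cv2.imwrite('pics/f.png',cv2.resize(np.hstack(I),(800,300)))
s=ctrl.sense();print(s['time_s'],s['eef_pos'],s['force'])
```

```text
scene 1725 angle 0.005991528820400992 z [47.3 49.7 51.8]
[([336.4, 189.9], 0.9)]
side 592 angle -0.0002024979522373214 z [47.1 49.4 51.8]
[([196.1, 223.5], 0.88)]
8.0833 [ 521.65676189 -214.08678286  194.87518966] [-0.25223367  0.87725355 -0.24685934]
```

View pics/f.png

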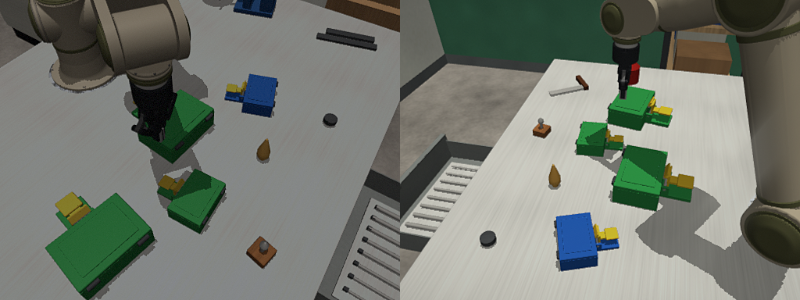

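The green lid is shut at about 0 rad, the blue lid is shut, the bob is standing and the arm is clear. I hand the job in.

```bash
python3 -c "
from rig import ctrl
print(ctrl.finish_job())"
```

```text
the job is handed in; nothing more can be done
None
```

The green case's lid popped open to about 0.72 rad, stayed open for over a second and was pushed shut; it read latched at about 0 rad with the blue case shut and the bob standing when I handed in, but no verdict came back.

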